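Set the running clearance of the label unwinder's thumb nut

TASK

Set the label unwinder so that the roll runs free without lifting: screw the black thumb nut down (clockwise from above) until you feel the pressure disc seat on the label roll, then back it off a quarter turn. Finish while still gripping the nut and holding it there, so that I can tighten its lock screw with the hex key; leave the bottles around the unwinder standing where they are.

Things in the scene. Friction and masses are not known exactly. Their poses are not given: they have to be found in the camera images.
- unwinder: Table-top label unwinder: grey square base plate 150 x 150 mm, 14 mm high, fixed to the table. Origin: middle of its underside, on the upright axis shared by the steel spindle, platen, label roll, pressure disc and thumb nut; z up. Two steel guide pins 8 mm thick, tops 70 mm above the table, stand on the plate 68 to 90 mm from the axis.
- label_roll: Roll of yellow labels lying flat on the unwinder's aluminium platen, 112 mm across, 48 mm high; origin at the centre of its underside, 34 mm above the table; z up along the spindle. Its top face is 48 mm above the origin.
- pressure_disc: Round aluminium disc on the spindle above the roll, 84 mm across, 6 mm thick at the rim, with a boss 14 mm high in the middle that carries the nut. It moves up and down with the nut but does not turn. Four black ticks on top mark quarter turns. Origin: centre of its flat lower face, which seats on the roll; z up. It starts about 3 to 5 mm above the roll.
- disc_face (a point): The centre of the pressure disc's flat lower face; z up. When the disc is seated this lies on the roll's top face, 48 mm (48.25) above the roll's origin.
- thumb_nut: Black thumb nut on the spindle: steel collar 31 mm across, 12 mm high; neck; then an upright bar grip 48 mm long (along the nut's x), 13 mm thick (along y), 25 mm high, white line on top of its +x end. Origin on the axis at the collar's underside, 14.5 mm above the disc's lower face; the bar reaches from 15 to 40 mm above it. Pinch the bar across its thickness from above.
- nut_grip (a point): The middle of the nut's bar grip, on the axis, 27.5 mm above the nut's origin and 42 mm above the disc's lower face; x along the bar, z up. Clockwise from above screws it down, nut and disc together 8 mm a turn; it starts 2.2 to 4 rad short of the seat. Drag 0.05 N m; when seated it stops solid and the torque climbs steeply within a few degrees. It stays where it is let go.
- bottle_labelled: A filled sauce bottle with a yellow label and cap standing near the unwinder, 54 mm across, 166 mm tall; origin at the centre of its foot, z up.
- bottle_plain: A filled sauce bottle without label, yellow cap, standing near the unwinder, 54 mm across, 166 mm tall; origin at the centre of its foot, z up.
- bottle_clear: An empty clear bottle without cap standing near the unwinder, 54 mm across, 148 mm tall; origin at the centre of its foot, z up.
Not all that is in view belongs to the job. What is shaped like the bottle_plain but red is not meant.

How it is judged:
By the outcome, as a careful person would: the job done as asked, in the order asked, and still so for the second after the job is handed in, while the arm keeps its last pose, push and grip.
It also fails if it takes over 64 s, if anything falls off the work surface, if the arm or the gripper's body presses on something with over 40 N, if the wrist force passes 120 N, or if a joint passes its speed limit or range.

ROBOT

A 6-joint arm with a two-finger parallel gripper is mounted at the origin on the work surface; the furniture and walls round the work are solid. World frame = base frame: x ahead of the robot, y to its left, z up, the work surface at z = 0. Lengths are in m, angles in rad, forces in N, time in s.
With the tool pointing down it reaches from about 0.25 to 0.725 m from the base axis. Payload 9.7 kg.
Tool frame: the origin (TCP) lies on the centre line of the jaws, within the pads' length; the fingertips stand 8 mm ahead of it and the grasp point (between the pads) lies 11 mm behind it; y points along the fingers, z is the direction in which the jaws open and shut, and the axes are right-handed (so a half turn about y gives the same grasp; the last joint's range is limited). The gripper opens to 85 mm and grips with 20 to 120 N. Pads are 22 mm wide; open, the fingers measure 114 mm over their backs; the gripper's body (76 mm by 85 mm) begins 54 mm behind the grasp point. The pads swing forward as they close: fully open they stand 13 mm farther back than shut.
Start: joints at [-1.263, 0.087, 0.176, 1.66, 0, 1.571], TCP at [0.167, -0.524, 0.239] pointing down, gripper open.
Joint ranges: [-3.13, 3.13], [-0.85, 1.81], [-1.15, 1.24], [-2.2, 2.28], [-1.44, 1.52], [-3.14, 3.14]. Speed limits (rad/s): [2.22, 2.22, 2.57, 3.14, 3.14, 3.14].

INTERFACE

Orientations are given as [roll, pitch, yaw] about the fixed x, y, z axes, in that order (R = Rz(yaw) Ry(pitch) Rx(roll)).
In Python, from bench import r, kinematics, viewer, sign_off gives the robot as it stands. Calls block until the motion is done:
- r.movep(position, orientation): joint-space move of the TCP to a pose.
- r.movel(position, rotation=None, max_speed=0.15, f_stop=None): straight line of the TCP; rotation=None keeps the orientation; max_speed is the mean speed in m/s. With f_stop (N) it stops when the force on the tool has changed by that much, and returns True; else False.
- r.set_joints(angles): joint-space move.
- r.set_gripper(opening, strength=None): opening from 0.0 (shut) to 1.0 (fully open); strength is the grip in N (None keeps the last); returns when the fingers have stopped.
- r.pause(seconds).
- kinematics.inverse_kinematics(position, orientation): joint angles nearest the present ones, or None.
- viewer.camera(name): name is "side" or "top"; returns a dict with "img" (480x640x3 uint8, red, green, blue), "fovy" (degrees; the focal length in pixels is half the picture's height over the tangent of half this angle, whatever the lens; pixels are square), "cx", "cy" (the principal point, pixels), "eye" and "rotation" of the camera in the world. Camera axes: x right, y down, z forward; pixel columns grow to the right and rows downward; lengths in m; the calibration is good to about 2 mm. A picture is of the moment at which its call begins. There is no depth.
A pose or a line that the arm cannot do raises r.IKError and nothing moves.
- sign_off(): hands the job in, once; it reports no verdict.
Readings, each from a call of its own:
- r.current_time(): time.
- r.current_joint_pos(): joint angles.
- r.current_dq(): joint speeds.
- r.current_joint_efforts(): joint torques, N m.
- r.current_tool_pos(): TCP position.
- r.current_tcp_rot(): TCP orientation.
- r.current_contact_force(): force on the tool from outside, world axes, zero at the start.
- r.current_moment(): the same for the moment, N m.
- r.current_finger_gap(): opening from 0.0 (shut) to 1.0 (fully open).
Only numpy, scipy, OpenCV 4.12 (cv2) and the standard library are available. Lean on these libraries where they do the work, as an engineer would, in place of code of your own. Each camera call takes 0.05 s, during which the arm holds its last target. There are 200 camera calls.

## Working session

There is one attempt and no reset: what is moved stays moved. The work goes in short steps, each a Python script; the robot and the scene stay as the last script left them, time stands still between calls to the robot, and variables do not carry over. Pictures are saved under pics/ and viewed, about 8 in all and at most 12, crops included, and the job is handed in when it is done.

```bash
mkdir -p pics; ls
python3 - <<'E'
from bench import r,viewer
import cv2,numpy as np
for n in("top","side"):
    c=viewer.camera(n); cv2.imwrite(f"pics/{n}0.png",c["img"][:,:,::-1])
    print(n,c["fovy"],c["cx"],c["cy"],c["eye"],np.array(c["rotation"]).round(4).tolist())
print(r.current_tcp_rot(),r.current_time())
E
```

```text
pics
top 44.690843645469435 323.2662578773365 241.31478052850238 [0.34740672 0.02459441 1.29013753] [-3.0029, -0.1075, -1.5576]
side 46.79792908307649 315.76127913957635 246.7183966279416 [0.83193833 0.81297334 0.66530429] [-2.0961, 0.0089, 2.8083]
[-1.57201692e+00  8.36277023e-06 -2.83378522e+00] 0.1
```

View pics/top0.png

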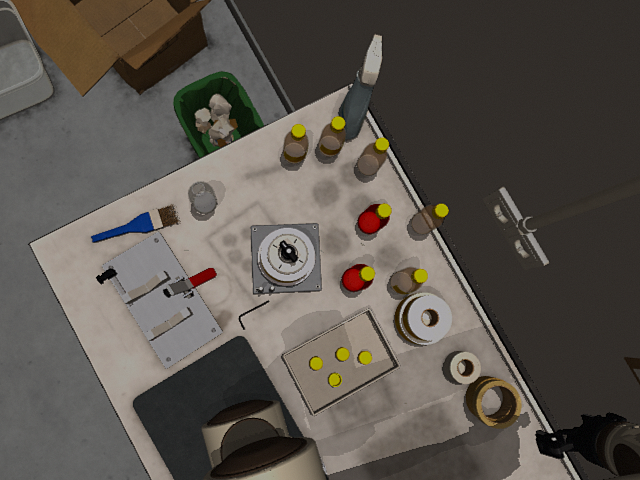

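View pics/side0.png

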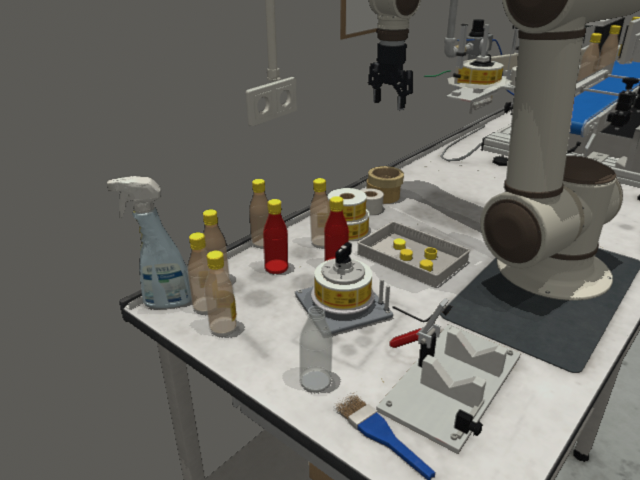

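The unwinder is at about (286,257) in the top view. Things that could be taken for the thumb nut are:
- The black bar on the disc at (289,252). It sits on the yellow label roll on the grey square plate, so I choose this one.
- The toggle-clamp knob of the jig at (107,275).
- The black knob on the background unwinder, side view (480,30).

I'll check the choice in a crop.

```bash
cat > h.py <<'E'
import numpy as np,cv2
from scipy.spatial.transform import Rotation as R
def ray(c,u,v):
    f=240/np.tan(np.radians(c["fovy"])/2)
    d=R.from_euler("xyz",c["rotation"]).as_matrix()@[(u-c["cx"])/f,(v-c["cy"])/f,1]
    return np.array(c["eye"]),d
def onz(c,u,v,z):
    e,d=ray(c,u,v); return e+d*(z-e[2])/d[2]
def proj(c,p):
    f=240/np.tan(np.radians(c["fovy"])/2)
    q=R.from_euler("xyz",c["rotation"]).as_matrix().T@(np.array(p)-c["eye"]); return q[:2]/q[2]*f+[c["cx"],c["cy"]]
E
python3 - <<'E'
from h import *; from bench import viewer,r,kinematics as k
t=viewer.camera("top");s=viewer.camera("side")
a=cv2.resize(t["img"][212:302,241:331],(540,540),interpolation=cv2.INTER_CUBIC)
cv2.imwrite("pics/crop1.png",a[:,:,::-1])
g=t["img"].astype(int)
m=(g.max(2)<60).astype(np.uint8); m[:235]=0;m[270:]=0;m[:,:272]=0;m[:,307:]=0
n,l,st,ce=cv2.connectedComponentsWithStats(m); print(st,ce)
# white/bright roll+disc outline
h=cv2.cvtColor(t["img"],cv2.COLOR_RGB2HSV)
for p in [(252,224),(320,223),(322,291),(251,291)]: print(onz(t,*p,.014).round(4))
p=onz(t,289,252,.14);print(p,proj(s,p))
for yaw in np.arange(-3,3.2,.5):
    q=k.inverse_kinematics([p[0],p[1],.22],[-np.pi/2,0,yaw]); print(yaw.round(2),None if q is None else np.round(q,2))
E
```

```text
[[     0      0    640    480 306954]
 [   295    239      2      2      2]
 [   278    240     20     23    230]
 [   294    242      1      1      1]
 [   273    245      1      1      1]
 [   275    246      1      1      1]
 [   278    253      1      1      1]
 [   279    257      4      4      4]
 [   284    261      1      1      1]
 [   299    260      3      2      3]
 [   279    266      2      2      2]] [[319.52570743 239.48952938]
 [295.5        239.5       ]
 [287.52173913 252.4173913 ]
 [294.         242.        ]
 [273.         245.        ]
 [275.         246.        ]
 [278.         253.        ]
 [280.5        258.5       ]
 [284.         261.        ]
 [300.         260.66666667]
 [279.5        266.5       ]]
[0.5624 0.0473 0.014 ]
[ 0.5693 -0.1029  0.014 ]
[ 0.4183 -0.1095  0.014 ]
[0.4153 0.0451 0.014 ]
[ 0.48716507 -0.02938699  0.14      ] [344.78025591 245.84517056]
-3.0 [-0.06 -0.07 -0.02  1.62  0.    2.94]
-2.5 [-0.06 -0.07 -0.02  1.62  0.    2.44]
-2.0 [-0.06 -0.07 -0.02  1.62  0.    1.94]
-1.5 [-0.06 -0.07 -0.02  1.62  0.    1.44]
-1.0 [-0.06 -0.07 -0.02  1.62  0.    0.94]
-0.5 [-0.06 -0.07 -0.02  1.62  0.    0.44]
0.0 [-0.06 -0.07 -0.02  1.62  0.   -0.06]
0.5 [-0.06 -0.07 -0.02  1.62  0.   -0.56]
1.0 [-0.06 -0.07 -0.02  1.62  0.   -1.06]
1.5 [-0.06 -0.07 -0.02  1.62  0.   -1.56]
2.0 [-0.06 -0.07 -0.02  1.62  0.   -2.06]
2.5 [-0.06 -0.07 -0.02  1.62  0.   -2.56]
3.0 [-0.06 -0.07 -0.02  1.62  0.   -3.06]
```

View pics/crop1.png

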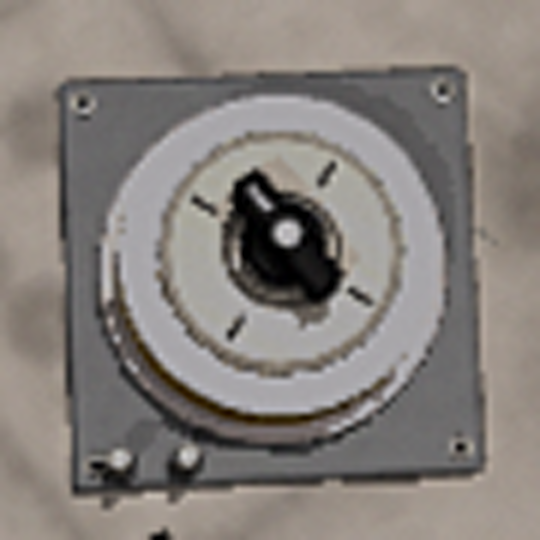

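The crop confirms the nut. It shows the bar from about (248,179) to (326,290) in crop pixels, with the white line at the upper-left end, spindle tip at (287,233). Plate, platen and two pins all match. The side view agrees with this position. I'll approach and grip high on the bar so the fingertips clear the collar.

Run:
```python
from h import *; from bench import viewer,r
t=viewer.camera("top")
P=lambda u,v,z:onz(t,241+(u+.5)/6-.5,212+(v+.5)/6-.5,z)
a,b=P(248,179,.14),P(326,290,.14); d=a-b; th=np.arctan2(d[1],d[0])
c=(a+b)/2; print(c,P(287,233,.148),np.linalg.norm(d),th)
x,y=.4895,-.0297
p0=r.current_tool_pos(); r.movel([p0[0],p0[1],.28],max_speed=.2)
r.set_gripper(.6,40)
r.movep([x,y,.26],[-np.pi/2,0,th])
r.movel([x,y,.17],max_speed=.15)
print(r.current_time(),r.current_joint_pos(),r.current_tool_pos(),r.current_contact_force())
for n in("top","side"):
    s=viewer.camera(n); cv2.imwrite(f"pics/{n}1.png",s["img"][:,:,::-1])
u,v=240,170
a=cv2.resize(s["img"][v:v+150,u:u+200],(800,600),interpolation=cv2.INTER_CUBIC); cv2.imwrite("pics/c2.png",a[:,:,::-1])
```

```text
[ 0.48981498 -0.02816113  0.14      ] [ 0.48930251 -0.02779656  0.148     ] 0.04494883665760197 0.6319213928357894
3.9 [-6.09410979e-02 -7.05397667e-02 -1.14670034e-01  1.52564371e+00
  1.19725941e-06 -6.92402676e-01] [ 0.48979812 -0.02988551  0.17093298] [ 0.36440664 -0.89140563  0.20362101]
```

View pics/c2.png

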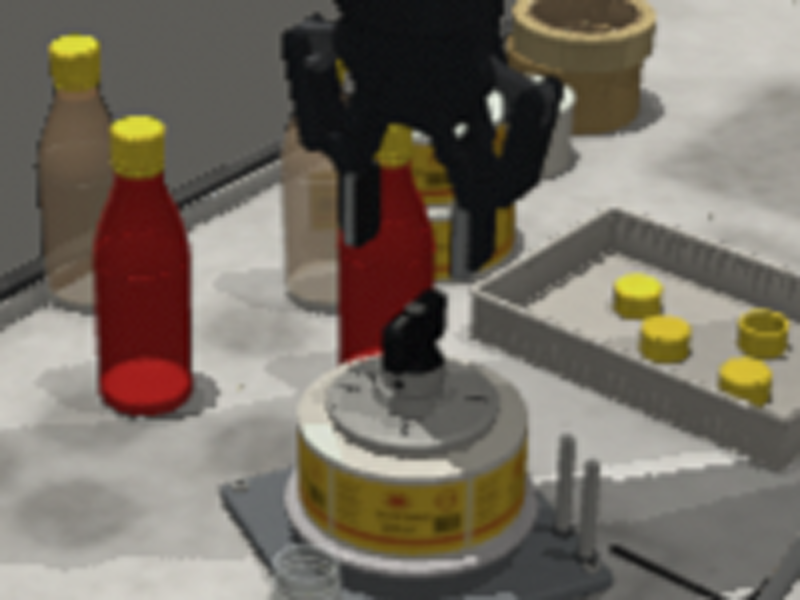

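The side crop shows the jaws (360,240 and 475,265) centred over the nut bar (415,330), with nothing in the way. Next I descend and grip.

Run:
```python
from h import *; from bench import viewer,r
x,y=.4897,-.029
print(r.movel([x,y,.124],max_speed=.08,f_stop=8))
pr=lambda s:print(s,round(r.current_time(),2),r.current_tool_pos().round(4),np.round(r.current_contact_force(),2),np.round(r.current_moment(),3),round(r.current_finger_gap(),3))
pr("down"); r.set_gripper(0,25); pr("25N"); r.set_gripper(0,70); pr("70N"); print(r.current_tcp_rot(),r.current_joint_pos())
s=viewer.camera("side");u,v=240,170
a=cv2.resize(s["img"][v:v+150,u:u+200],(800,600),interpolation=cv2.INTER_CUBIC); cv2.imwrite("pics/c3.png",a[:,:,::-1])
```

```text
False
down 4.72 [ 0.4898 -0.029   0.1241] [ 0.64 -0.35  0.39] [ 0.012  0.003 -0.003] 0.598
25N 5.15 [ 0.4896 -0.028   0.1246] [-2.51  6.37  3.65] [1.302 0.572 0.011] 0.15
70N 5.37 [ 0.4895 -0.028   0.1247] [-3.38  6.07  3.89] [ 1.222  0.655 -0.026] 0.135
[-1.56912608e+00 -1.48121684e-03  6.32710130e-01] [-0.05836138 -0.06835092 -0.20155183  1.4375186   0.0022311  -0.69107266]
```

View pics/c3.png

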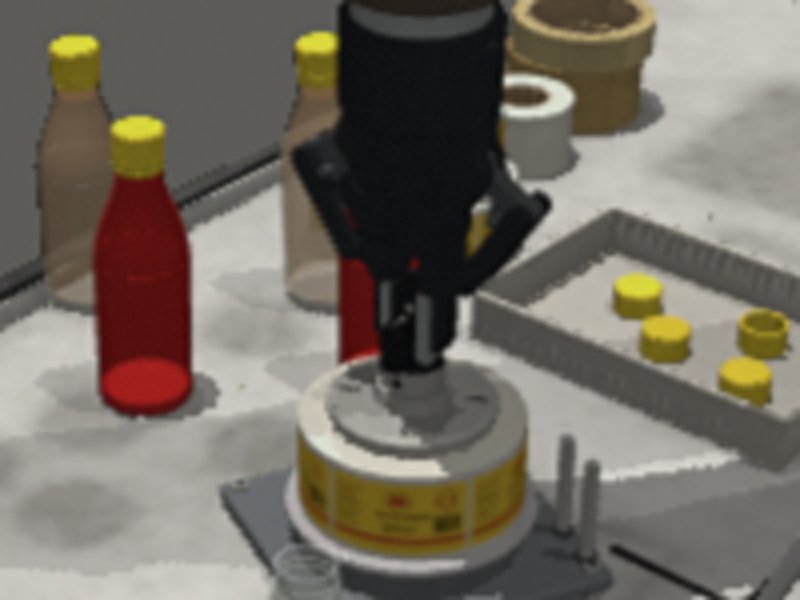

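Grip is good: gap is 0.135 and the pads sit on the bar, clear of the collar. The nut pushed the arm about 1 mm in +y, so I'll recentre there. Then I'll screw down in steps, watching the moment.

```bash
cat >> h.py <<'E'
X,Y,Z0,T0=.4893,-.0279,.1246,.632
def go(r,yaw,ms=.15):
    r.movel([X,Y,Z0+.008/(2*np.pi)*(yaw-T0)],[-np.pi/2,0,yaw],max_speed=ms)
def st(r,yaw):
    m=r.current_moment()[2]; a=R.from_euler("xyz",r.current_tcp_rot()).as_matrix()[:,0]; ya=np.arctan2(a[1],a[0])
    print(f"{r.current_time():.2f} cmd {yaw:.3f} act {ya:.3f} Mz {m:.3f}",np.round(r.current_contact_force(),1),r.current_tool_pos().round(4),round(r.current_finger_gap(),3)); return m,ya
E
python3 - <<'E'
from h import *; from bench import r
st(r,T0)
yaw=T0
for i in range(8):
    yaw-=.24; go(r,yaw); m,_=st(r,yaw)
    if abs(m)>.3: break
E
```

```text
5.42 cmd 0.632 act 0.633 Mz 0.035 [-1.6  7.3  4. ] [ 0.4896 -0.028   0.1247] 0.136
5.81 cmd 0.392 act 0.395 Mz 0.040 [ 0.1  3.8 -0.1] [ 0.4893 -0.0276  0.1244] 0.135
6.20 cmd 0.152 act 0.158 Mz 0.016 [-0.9  5.3  1.6] [ 0.4892 -0.0274  0.1241] 0.135
6.59 cmd -0.088 act -0.082 Mz -0.034 [-1.7  5.8  1.3] [ 0.4892 -0.0272  0.1238] 0.136
6.98 cmd -0.328 act -0.322 Mz -0.088 [-1.7  7.5  1.8] [ 0.4892 -0.027   0.1235] 0.136
7.38 cmd -0.568 act -0.562 Mz -0.038 [-1.5  9.2  0.9] [ 0.4893 -0.0268  0.1232] 0.14
7.77 cmd -0.808 act -0.802 Mz -0.030 [-0.1  9.7  0.7] [ 0.4894 -0.0266  0.1229] 0.139
8.16 cmd -1.048 act -1.041 Mz -0.027 [ 0.4 11.2  0.4] [ 0.4896 -0.0264  0.1226] 0.135
8.55 cmd -1.288 act -1.281 Mz -0.060 [ 2.2 12.2  0.1] [ 0.4898 -0.0263  0.1223] 0.137
```

The nut follows: gap is steady and the moment is small. There's a growing +y side force, so I'll recentre adaptively and continue in finer steps until the torque climbs.

```bash
cat >> h.py <<'E'
import json,os
S=json.load(open("s.json")) if os.path.exists("s.json") else dict(x=.4896,y=-.0268,yaw=-1.288)
def step(r,d,comp=True):
    if comp:
        f=r.current_contact_force(); S["x"]+=7e-5*np.clip(f[0],-8,8); S["y"]+=7e-5*np.clip(f[1],-8,8)
    S["yaw"]+=d
    r.movel([S["x"],S["y"],Z0+.008/(2*np.pi)*(S["yaw"]-T0)],[-np.pi/2,0,S["yaw"]],max_speed=.15)
    json.dump(S,open("s.json","w")); return st(r,S["yaw"])
E
python3 - <<'E'
from h import *; from bench import r
base=None
step(r,0)
step(r,0)
for i in range(30):
    m,ya=step(r,-.06)
    if abs(m)>.3 or S["yaw"]<-3.08: break
print(r.current_joint_pos().round(3))
E
```

```text
8.80 cmd -1.288 act -1.285 Mz 0.025 [-0.   4.5  1.4] [ 0.4898 -0.026   0.1223] 0.134
9.05 cmd -1.288 act -1.287 Mz 0.017 [-0.6  3.3  1.5] [ 0.4898 -0.026   0.1223] 0.135
9.30 cmd -1.348 act -1.347 Mz -0.139 [0.8 1.2 2.6] [ 0.4899 -0.0259  0.1222] 0.137
9.55 cmd -1.408 act -1.406 Mz -0.026 [0.5 1.1 3.3] [ 0.4899 -0.0258  0.1221] 0.14
9.80 cmd -1.468 act -1.465 Mz -0.040 [ 1.9 -0.3  2.4] [ 0.49   -0.0258  0.1221] 0.134
10.05 cmd -1.528 act -1.525 Mz -0.087 [ 1.2 -0.6  2.8] [ 0.49   -0.0257  0.122 ] 0.137
10.30 cmd -1.588 act -1.585 Mz -0.024 [ 1.8 -0.3  3.7] [ 0.4901 -0.0257  0.1219] 0.138
10.55 cmd -1.648 act -1.645 Mz -0.022 [ 1.2 -0.6  3.4] [ 0.4902 -0.0257  0.1218] 0.131
10.80 cmd -1.708 act -1.705 Mz 0.015 [ 1.3 -0.8  5.6] [ 0.4903 -0.0257  0.1217] 0.14
11.05 cmd -1.768 act -1.765 Mz -0.039 [ 1.3 -0.9  5.2] [ 0.4904 -0.0257  0.1216] 0.141
11.30 cmd -1.828 act -1.825 Mz -0.011 [ 1.4 -0.5  4.3] [ 0.4904 -0.0257  0.1216] 0.136
11.55 cmd -1.888 act -1.885 Mz -0.036 [1.1 0.7 5.8] [ 0.4905 -0.0257  0.1215] 0.138
11.80 cmd -1.948 act -1.945 Mz -0.002 [ 0.9 -0.6  5.2] [ 0.4906 -0.0258  0.1214] 0.141
12.05 cmd -2.008 act -2.005 Mz -0.028 [1.4 0.2 5. ] [ 0.4906 -0.0258  0.1213] 0.136
12.30 cmd -2.068 act -2.065 Mz -0.017 [ 0.7 -0.6  5.6] [ 0.4907 -0.0258  0.1213] 0.139
12.55 cmd -2.128 act -2.125 Mz -0.010 [ 1.8 -0.7  5. ] [ 0.4908 -0.0258  0.1212] 0.129
12.80 cmd -2.188 act -2.185 Mz -0.001 [ 1.5 -0.8  4.4] [ 0.4909 -0.0259  0.1211] 0.138
13.05 cmd -2.248 act -2.245 Mz -0.024 [ 0.6 -0.8  6.3] [ 0.491  -0.0259  0.1211] 0.14
13.30 cmd -2.308 act -2.304 Mz 0.680 [ 0.3 -0.9  5.7] [ 0.491  -0.0259  0.121 ] 0.135
[-0.053 -0.064 -0.205  1.43   0.     2.251]
```

Mz jumped from about 0 to 0.68 N m at -2.304 (2.94 rad turned, inside the expected range). I'll confirm with one small step, then feel the release point in small steps back.

Run:
```python
from h import *; from bench import r
r.pause(.3); st(r,S["yaw"])
step(r,-.012)
for i in range(6): step(r,.015)
```

```text
13.60 cmd -2.308 act -2.304 Mz 0.659 [ 0.3 -1.3  5.7] [ 0.491  -0.0259  0.121 ] 0.138
13.85 cmd -2.320 act -2.315 Mz 0.924 [ 0.7 -0.1  6.4] [ 0.4911 -0.0259  0.121 ] 0.134
14.10 cmd -2.305 act -2.300 Mz 0.715 [ 0.7 -0.3  5.7] [ 0.491  -0.0259  0.121 ] 0.138
14.35 cmd -2.290 act -2.286 Mz 0.366 [-0.2 -0.7  5.6] [ 0.491  -0.0259  0.121 ] 0.133
14.60 cmd -2.275 act -2.271 Mz 0.069 [-0.4  0.4  5.5] [ 0.491  -0.0259  0.121 ] 0.14
14.85 cmd -2.260 act -2.256 Mz 0.097 [-0.4  0.1  5.9] [ 0.491  -0.0259  0.121 ] 0.138
15.10 cmd -2.245 act -2.241 Mz 0.084 [-0.6  0.1  5.9] [ 0.491  -0.0259  0.1211] 0.136
15.35 cmd -2.230 act -2.226 Mz 0.076 [0.9 0.7 5.9] [ 0.4909 -0.0259  0.1211] 0.137
```

The seat is clear: stiff rise of about 22 N m/rad, and torque reaches zero at a yaw of about -2.27. Now I back off to a quarter turn above it, at about -0.71.

Run:
```python
from h import *; from bench import r,viewer
t0=-.714
while t0-S["yaw"]>1e-4: step(r,min(.1,t0-S["yaw"]))
r.pause(.5); st(r,S["yaw"])
for n,(u,v,w,h) in dict(side=(240,170,200,150),top=(190,190,200,150)).items():
    s=viewer.camera(n); cv2.imwrite(f"pics/{n}4.png",s["img"][:,:,::-1])
    a=cv2.resize(s["img"][v:v+h,u:u+w],(800,600),interpolation=cv2.INTER_CUBIC); cv2.imwrite(f"pics/c4{n}.png",a[:,:,::-1])
```

```text
15.60 cmd -2.130 act -2.126 Mz 0.058 [ 0.4 -0.   6.9] [ 0.4908 -0.0259  0.1212] 0.133
15.85 cmd -2.030 act -2.026 Mz 0.037 [-2.   0.1  6.8] [ 0.4908 -0.0258  0.1213] 0.143
16.10 cmd -1.930 act -1.926 Mz 0.030 [-1.2  0.8  6.6] [ 0.4906 -0.0258  0.1214] 0.139
16.35 cmd -1.830 act -1.826 Mz -0.016 [-0.3  0.9  7.6] [ 0.4905 -0.0258  0.1216] 0.138
16.60 cmd -1.730 act -1.726 Mz 0.070 [-1.6  0.5  6.7] [ 0.4904 -0.0257  0.1217] 0.137
16.85 cmd -1.630 act -1.626 Mz 0.013 [-1.5  1.4  6.9] [ 0.4903 -0.0257  0.1218] 0.136
17.10 cmd -1.530 act -1.526 Mz 0.055 [-1.4 -0.7  6.7] [ 0.4902 -0.0257  0.122 ] 0.134
17.35 cmd -1.430 act -1.426 Mz 0.020 [-2.3 -0.5  6.8] [ 0.4901 -0.0258  0.1221] 0.134
17.60 cmd -1.330 act -1.326 Mz -0.008 [-1.8  0.5  7.1] [ 0.4899 -0.0258  0.1222] 0.13
17.85 cmd -1.230 act -1.226 Mz -0.003 [-1.3 -0.2  5.9] [ 0.4898 -0.0258  0.1223] 0.137
18.10 cmd -1.130 act -1.126 Mz 0.021 [-2.  -0.9  6.8] [ 0.4897 -0.0259  0.1224] 0.138
18.35 cmd -1.030 act -1.026 Mz 0.025 [-1.7 -0.7  5.8] [ 0.4896 -0.026   0.1226] 0.138
18.60 cmd -0.930 act -0.926 Mz 0.072 [-1.4 -0.7  5.9] [ 0.4895 -0.026   0.1227] 0.139
18.85 cmd -0.830 act -0.826 Mz 0.073 [-0.8 -0.7  7.2] [ 0.4894 -0.0261  0.1228] 0.137
19.10 cmd -0.730 act -0.726 Mz -0.015 [-1.6 -2.   6.6] [ 0.4894 -0.0262  0.123 ] 0.138
19.35 cmd -0.714 act -0.711 Mz 0.036 [-0.8 -1.1  6.8] [ 0.4893 -0.0263  0.123 ] 0.139
19.85 cmd -0.714 act -0.711 Mz 0.069 [-1.4 -0.4  5.6] [ 0.4893 -0.0263  0.123 ] 0.135
```

View pics/c4side.png

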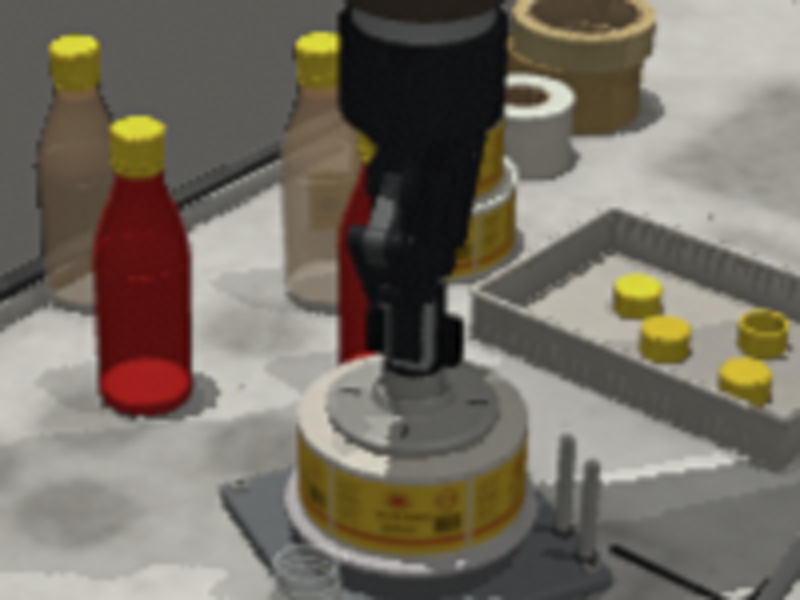

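View pics/side4.png

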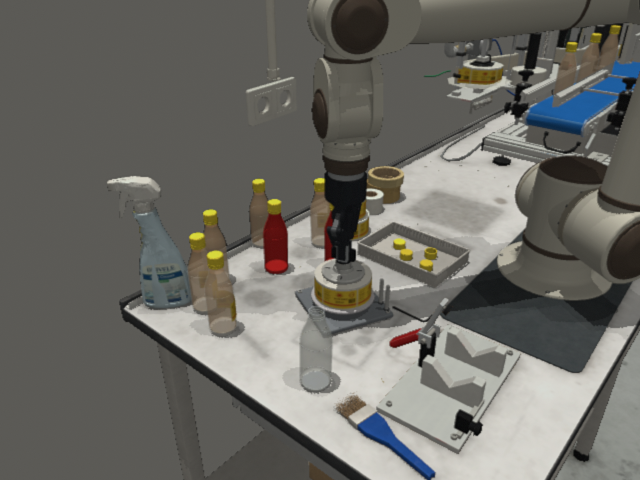

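The bar is still square between the pads: its ends show on both sides at (375,330) and (455,340) in the crop. All the bottles stand at the same pixels as before. Signing off while holding.

```bash
python3 -c "
from bench import sign_off
print(sign_off())"
```

```text
the job is handed in; nothing more can be done
None
```

The nut is set a quarter turn off the seat, and the gripper is still holding it there with about 70 N. I signed off at about 20 s on the robot's clock, within the 64 s limit.

- **Seating:** I turned the nut 2.94 rad clockwise, at which point the torque jumped from about 0 to 0.68 N m. A small further step brought it to 0.92 N m, so the seat was clear.
- **Back-off:** Easing back put first contact at a yaw of -2.27 rad. The final yaw is -0.711 rad, which is 1.56 rad (a quarter turn is 1.57) from that point, or 1.60 rad from the deepest point I turned to.
- **Last checks:** The torque is about 0.05 N m and side forces are under 2 N. The bar still sits square between the pads, and the side picture shows all the bottles standing where they were.
- **What disagreed:**
  - My first estimate of the spindle position was off by 2–3 mm in y, giving a side force of up to 12 N while screwing down. I corrected this on the way.
  - A steady vertical force of about 6 N on the gripper remained to the end.
  - The small drag torque did not show the sign I expected. It is close to the noise level.

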